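# Raise a filled chocolate mould on the cam lift and hold it up

### The job

With the lift down, set the mould of dark brown chocolate down into the nest on the platen of the cam lift, lengthwise between the blue guides, and let go of it. Then take the lift's lever by its red handle and swing it up and over to the point where the cam lifts the platen highest, level with the rollers, and finish while still holding the handle there, because the lever springs back if released. Leave the white-chocolate mould where it is.

Things in the scene. Friction and masses are not known exactly. Their poses are not given: they have to be found in the camera images.
- mould_dark: Bar mould filled with five DARK BROWN chocolates in a row, pale blue-grey rim: a solid block 150 long (own x) x 50 wide (own y) x 28 high mm, about 0.3 kg, the same either way round. Starts loose, lying flat on the table, to the left or the right of the lift. Origin: centre of its underside; z up. Grip it across the 50 mm width.
- mould_white: The other mould, same size and shape, filled with IVORY white chocolates, loose, upright, origin at the centre of its underside; a bystander, not to be shifted. It lies on the other side of the lift from the dark mould.
- station: Cam lift, fixed, white plates, yaw varies. Origin on the table under the platen's centre; +x from its front towards the roller infeed, +y left. x -85 to +85, y -70 to +70 mm carry the platen; behind, x +96 to +250, y -65 to +65, stands the roller infeed, top 123 mm high, level with the raised platen. The lever is on the -y side, its handle reaching to y -172.
- platen: Aluminium platen, 170 (x) x 84 (y) x 8 mm, moves straight up. Origin: centre of its top face, 107 mm above the table with the lever at rest, 123 at the cam's highest point. Blue guides 5 mm high: along both long sides, 64 mm apart inside, and a front stop, inner face at x -82. Rear open; the infeed begins at x +96.
- nest (a point): Centre of the nest, on the platen's top face (same point and axes as platen): a seated mould's origin lies here, within the play, its long side along x.
- cam_lever: Steel lever, brass cam disc on its shaft. Origin: on the shaft, 60 mm above the table; own axes = the station's at rest, when it leans to -x, 40 degrees (0.70 rad) above level. It swings up and over to +x: after 1.20 rad, leaning 19 degrees beyond upright, the lift is highest; then the platen sinks again; stop at 2.05. A spring and the load always pull it back to rest, 4 to 7 N at the handle.
- lever_pivot (a point): Point on the lever's shaft axis (which runs along the station's y), 60 mm above the table, 130 mm to the -y side of the platen's centre, in the plane in which the lever swings: the handle's middle moves round it at a radius of 110 mm.
- handle (a point): Middle of the red round handle bar at the lever's end. Bar 16 mm in diameter, parallel to the shaft (station's y), free from 42 mm outwards (-y) to 48 mm inwards, where the steel lever arm is. At rest 131 mm above the table and 84 mm to -x of the shaft; at the highest lift 164 mm and 36 mm to +x. With a finger on either side (station's x) it can turn between them, the gripper pointing down.
Things that resemble listed ones, but are neither listed nor needed, are in the scene too. What is shaped like the mould_dark but green, purple or turquoise is not meant.

How it is judged:
By the outcome, as a careful person would: the job done as asked, in the order asked, and still so for the second after the job is handed in, while the arm keeps its last pose, push and grip.
It also fails if it takes over 51 s, if anything falls off the work surface, if the arm or the gripper's body presses on something with over 40 N, if the wrist force passes 120 N, or if a joint passes its speed limit or range.

### The arm

A 6-joint arm with a two-finger parallel gripper is mounted at the origin on the work surface. World frame = base frame: x ahead of the robot, y to its left, z up, the work surface at z = 0. Lengths are in mm, angles in rad, forces in N, time in s.
With the tool pointing down it reaches from about 325 to 875 mm from the base axis. Payload 4.4 kg.
Tool frame: the origin (TCP) lies midway between the tips of the shut fingers; the grasp point (between the pads) lies 19 mm behind it; z points along the fingers, y is the line along which they close (so a half turn about z gives the same grasp; the last joint's range is limited). The gripper opens to 85 mm and grips with 20 to 120 N. Pads are 22 mm wide; open, the fingers measure 114 mm over their backs; the gripper's body (76 mm by 85 mm) begins 54 mm behind the grasp point. The pads swing forward as they close: fully open they stand 13 mm farther back than shut.
Start: joints at [-1.472, 0.207, 1.542, -0, 1.393, -0.15], TCP at [141.576, -557.3, 231.282] pointing down, gripper open.
Joint ranges: [-2.73, 2.73], [-0.86, 2.22], [0.23, 2.46], [-1.11, 4.25], [0.08, 2.63], [-2.82, 2.82]. Speed limits (rad/s): [2.79, 2.79, 3.14, 3.14, 3.14, 3.14].

### API

Orientations are given as a rotation vector (axis times angle).
In Python, from rig import ctrl, imaging, order gives the robot as it stands.
- The arm moves only by the tool arm_command, never from a script. Its argument "commands" is a list of rows, each an object of numbers: "dx", "dy", "dz": the shift along the tool's x, y, z in mm; "rx", "ry", "rz": the turn, a rotation vector about the tool's x, y, z in rad; "claw": the closure, from 0 (fully open) to 1 (shut). In form: [{"dx": .., "dy": .., "dz": .., "rx": .., "ry": .., "rz": .., "claw": ..}, ...]. A call has 1 to 12 rows; each row is the pose to reach, as a shift and turn from the pose commanded when the call began, along the tool's axes at that moment; what a row does not reach only later rows make up. A row lasts 1/8 s, in which the tool goes at most 62.5 mm and 10.7 degrees, less where a joint would pass 70% of its speed; a pose out of reach is approached as far as the arm can. A call with a gripper value outside its range is refused whole. The fingers move at their own pace and stop on an object; "force" is the grip in N (left out, the last holds). Time passes only in rows, so rows that repeat a pose let the fingers close. It gives the time, the measured TCP pose, the force, the opening and the grip force at its end, in the units of the state.
- ctrl.observe(): the state, without advancing time (a new reading comes with each control period).
- imaging.grab_frame(name): name is "scene" or "side" or "wrist"; returns (picture, depth): 400x640x3 uint8, red, green, blue; 400x640 float32, mm along the optical axis (not along the pixel's ray), 0 where there is no reading.
- imaging.camera_model(name): a dict with "K" (3x3 intrinsics, pixels), "camera_from_world" (4x4, takes a point from world to camera coordinates); the wrist camera has in their place "tool_from_camera" (4x4, takes a point from camera to tool coordinates, whose origin is the TCP and whose axes are the flange's). Camera axes: x right, y up, looking along -z (the intrinsics and any distortion apply to the point x, -y, -z); pixel columns grow to the right and rows downward; lengths in mm; the calibration is good to about 2 mm. A picture is of the moment at which its call begins: read the wrist's pose just before it. camera_model takes no time and is no camera call.
- order.sign_off(): hands the job in; it is judged then, once.
Trained networks look in the newest picture that a camera, given by its name, has taken for a name from the list of things; names that differ only in an ending like _2 or _b are one class to them, and where a whole thing is asked for, a point or a joint stands for the part that bears it (a point fixed in the world has none). Each returns a list of dicts, best first, with "score" (0 to 1); they miss things now and then, are a little off and sometimes report something else, mostly with a low value. They report only what shows in the picture. A call takes as long as a camera call. They do not tell look-alikes from the thing itself.
- imaging.recognise(camera, name): "position" ([x, y, z] in mm, in world coordinates, good to about 4 mm: the middle of the surface that is visible of it).
The state is a dict: "clock": time; "joint_positions": joint angles; "joint_vel": joint speeds; "effort": joint torques, N m; "tool_pos": TCP position; "tcp_rot": TCP orientation; "ft_force": force on the tool from outside, world axes, zero at the start; "ft_torque": the same for the moment, N m; "width": finger opening in mm; "finger_force": force on a finger pad.
Only numpy, scipy, OpenCV 4.12 (cv2) and the standard library are available. Lean on these libraries where they do the work, as an engineer would, in place of code of your own. Each camera call takes 0.05 s, during which the arm holds its last target. There are 200 camera calls.

## Working session

There is one attempt and no reset: what is moved stays moved. The work goes in short steps, Python scripts to look and compute and a tool call to move; the robot and the scene stay as the last step left them, time stands still between calls to the robot, and variables do not carry over. Pictures are saved under pics/ and viewed, at most 10 in all, crops included, and the job is handed in when it is done.

Besides the shell and the picture viewer there is one more tool, called as name(argument=value, ...), one argument or row to a line, values as JSON. arm_command: Moves the arm, as the interface text tells. Its arguments: {"type":"object","properties":{"commands":{"type":"array","items":{"type":"object","properties":{"dx":{"type":"number"},"dy":{"type":"number"},"dz":{"type":"number"},"rx":{"type":"number"},"ry":{"type":"number"},"rz":{"type":"number"},"claw":{"type":"number"}}}},"force":{"type":"number"}},"required":["commands"]}

```bash
mkdir -p pics; cat > h.py <<'E'
import numpy as np, cv2
from scipy.spatial.transform import Rotation as R
from rig import ctrl, imaging, order
def cloud(name):
    st=ctrl.observe(); im,d=imaging.grab_frame(name); m=imaging.camera_model(name); K=np.array(m["K"])
    v,u=np.mgrid[:400,:640]
    p=np.stack([(u-K[0,2])/K[0,0]*d,-(v-K[1,2])/K[1,1]*d,-d],-1)
    if name=="wrist":
        T=np.array(m["tool_from_camera"]); W=np.eye(4); W[:3,:3]=R.from_rotvec(st["tcp_rot"]).as_matrix(); W[:3,3]=st["tool_pos"]; T=W@T
    else: T=np.linalg.inv(np.array(m["camera_from_world"]))
    P=p@T[:3,:3].T+T[:3,3]; P[d==0]=np.nan
    return im,d,P
def save(n,im): cv2.imwrite(f"pics/{n}.png",im[...,::-1])
E
python3 - <<'E'
from h import *
for k in imaging.camera_model("scene"): print(k)
print(ctrl.observe())
ims=[]
for c in ["scene","side"]:
    im,d,P=cloud(c); np.savez(f"{c}.npz",im=im,P=P); ims.append(im)
    for n in ["mould_dark","mould_white","platen","handle","cam_lever","station"]:
        print(c,n,[(np.round(r["position"]),round(r["score"],2)) for r in imaging.recognise(c,n)][:4])
save("scene",ims[0]);save("side",ims[1])
E
```

```text
K
camera_from_world
{'clock': 0.0, 'joint_positions': array([-1.47248316e+00,  2.07435585e-01,  1.54295584e+00, -2.77466407e-05,
        1.39350274e+00, -1.50507335e-01]), 'joint_vel': array([-0.00105161,  0.00136901, -0.00115339,  0.00053014,  0.000653  ,
        0.00020975]), 'effort': array([ 4.86366855e-05, -3.83033645e+01, -2.91596657e+01, -2.60571132e-04,
        1.05276878e-02, -1.74835932e-06]), 'tool_pos': array([ 141.50119413, -556.53416961,  230.11602215]), 'tcp_rot': array([-3.11502674e+00, -3.89560944e-01, -5.14202370e-05]), 'ft_force': array([-0.59064097,  0.27087988,  0.96691067]), 'ft_torque': array([0.03223111, 0.01340438, 0.08765333]), 'finger_force': 0.0, 'width': 85.50153426251573}
scene mould_dark [(array([ 528., -321.,   26.]), 0.83), (array([ 263., -245.,   30.]), 0.7), (array([ 436., -156.,   29.]), 0.65), (array([424.,  41.,  27.]), 0.6)]
scene mould_white [(array([474., 308.,  30.]), 0.86)]
scene platen []
scene handle [(array([598., -92., 127.]), 0.92)]
scene cam_lever [(array([595., -94., 130.]), 0.91)]
scene station [(array([765.,  22., 109.]), 0.72), (array([ 528., -318.,   26.]), 0.42)]
side mould_dark [(array([ 247., -211.,   30.]), 0.85), (array([ 503., -295.,   23.]), 0.82), (array([ 425., -148.,   29.]), 0.55)]
side mould_white [(array([454., 324.,  29.]), 0.56)]
side platen [(array([624.,  12., 110.]), 0.65)]
side handle [(array([585., -84., 108.]), 0.56)]
side cam_lever [(array([587., -78., 111.]), 0.76)]
side station [(array([708.,  56.,  80.]), 0.86)]
```

View pics/scene.png

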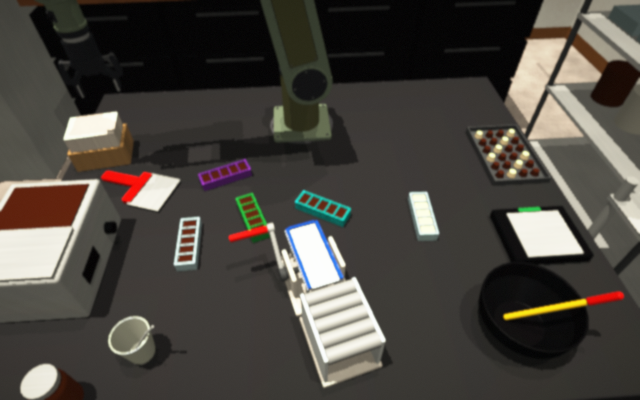

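View pics/side.png

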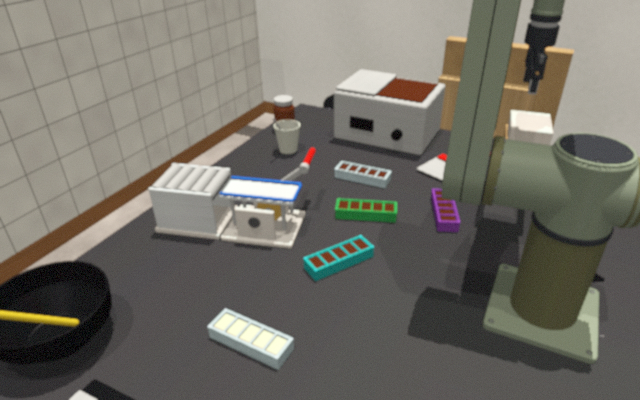

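The scene picture shows the dark mould with a pale rim at about (188,243). The green (253,216), purple (225,173) and turquoise (323,207) ones are decoys. The white mould is at (423,216), the platen at (315,255) and the red handle at (250,234). The side view agrees.

```bash
python3 - <<'E'
from h import *
def rect(p):
    r=cv2.minAreaRect(p.astype(np.float32)); b=cv2.boxPoints(r)
    e=b[1]-b[0],b[2]-b[1]; L=max(e,key=np.linalg.norm)
    return np.round(r[0],1),np.round(r[1],1),round(float(np.arctan(L[1]/L[0])),3)
for c in ["scene","side"]:
    z=np.load(c+".npz"); P=z["P"]; im=z["im"].astype(int); r,g,b=im[...,0],im[...,1],im[...,2]
    X,Y,Z=P[...,0],P[...,1],P[...,2]
    m=(abs(X-520)<100)&(abs(Y+312)<80)&(Z>20)&(Z<40)
    # drop edge fliers
    m=cv2.morphologyEx(m.astype(np.uint8),cv2.MORPH_OPEN,np.ones((2,2)))>0
    print(c,"dark",m.sum(),np.round(np.nanmedian(P[m],0),1),rect(P[m][:,:2]))
    m=(X>480)&(X<900)&(abs(Y)<130)&(b>r+50)&(b>g+30)&(Z>90)&(Z<130)
    print(" blue",m.sum(),np.round(np.nanmedian(P[m],0),1),rect(P[m][:,:2]))
    m=(X>480)&(X<900)&(Y>-150)&(Y<100)&(Z>98)&(Z<125)&(r+g+b>300)
    print(" top",m.sum(),rect(P[m][:,:2]))
    m=(abs(X-595)<80)&(abs(Y+90)<90)&(r>g+70)&(r>b+70)&(Z>80)
    q=P[m]; q=q[abs(q[:,2]-np.median(q[:,2]))<15]; print(" red",len(q),np.round(q.mean(0),1),rect(q[:,:2]),np.round([q.min(0),q.max(0)]))
    m=(X>600)&(abs(Y-20)<150)&(Z>112)&(Z<135)
    print(" infeed",m.sum(),rect(P[m][:,:2]))
E
```

```text
scene dark 954 [ 520.7 -315.4   25.8] (array([ 504.1, -317.8]), array([169.9,  43.9]), 0.081)
 blue 521 [629.2 -13.9 111.3] (array([630.7,   0.9]), array([174. ,  82.6]), 0.268)
 top 6710 (array([712.3,  15.4]), array([339.2, 131.4]), 0.331)
 red 228 [ 588.  -140.9  135.4] (array([ 586. , -141.3]), array([17.3, 83.5]), -1.275) [[ 566. -180.  128.]
 [ 605. -101.  141.]]
 infeed 4187 (array([727.9,  21.5]), array([307.7, 130.2]), 0.323)
side dark 603 [ 504.1 -309.2   26.6] (array([nan, nan]), array([0., 0.]), nan)
 blue 437 [619.2 -10.9 111.5] (array([634.2, -11. ]), array([172.8, 114.4]), 0.284)
 top 3607 (array([705.7,  18.5]), array([338.9, 133.5]), 0.325)
 red 100 [ 582.6 -141.9  136.8] (array([ 583.9, -141.9]), array([14.5, 78. ]), -1.304) [[ 569. -179.  126.]
 [ 600. -104.  140.]]
 infeed 1986 (array([725.8,  26.1]), array([304.2, 131.6]), 0.313)
```

```bash
cat >> h.py <<'E'
def go(x,y,z,head,st=None):
    """tool-frame shift/turn to reach pointing-down pose with tool-x heading"""
    st=st or ctrl.observe(); A=R.from_rotvec(st["tcp_rot"])
    B=R.from_matrix(np.array([[np.cos(head),np.sin(head),0],[np.sin(head),-np.cos(head),0],[0,0,-1]]))
    d=A.inv().apply(np.array([x,y,z])-st["tool_pos"]); w=(A.inv()*B).as_rotvec()
    print("shift",np.round(d,1),"turn",np.round(w,3))
E
python3 - <<'E'
from h import *
print(imaging.camera_model("wrist"))
go(470,-316,250,0.08)
E
```

```text
{'K': array([[346.85379575,   0.        , 317.87831765],
       [  0.        , 346.85379575, 197.67219133],
       [  0.        ,   0.        ,   1.        ]]), 'tool_from_camera': array([[-1.48965233e-04,  9.64142297e-01,  2.65385772e-01,
         6.75788739e+01],
       [ 9.99999768e-01,  3.19897322e-04, -6.00866201e-04,
        -3.36027299e-01],
       [-6.64216717e-04,  2.65385621e-01, -9.64142122e-01,
        -1.42859049e+02],
       [ 0.00000000e+00,  0.00000000e+00,  0.00000000e+00,
         1.00000000e+00]])}
shift [ 377.7 -153.   -18.7] turn [ 0.    -0.     0.169]
```

arm_command(
  commands=[
    {"dx": 55,"dy": -20,"dz": -10,"rz": 0.03,"claw": 0},
    {"dx": 110,"dy": -40,"dz": -18,"rz": 0.06},
    {"dx": 165,"dy": -60,"dz": -18,"rz": 0.09},
    {"dx": 220,"dy": -82,"dz": -18,"rz": 0.12},
    {"dx": 275,"dy": -104,"dz": -18,"rz": 0.15},
    {"dx": 330,"dy": -124,"dz": -18,"rz": 0.169},
    {"dx": 385,"dy": -142,"dz": -18,"rz": 0.169},
    {"dx": 425,"dy": -142,"dz": -18,"rz": 0.169},
    {"dx": 425,"dy": -142,"dz": -18,"rz": 0.169},
    {"dx": 425,"dy": -142,"dz": -18,"rz": 0.169},
  ],
)

```text
invalid input
```

```bash
python3 - <<'E'
from h import *
st=ctrl.observe(); print(np.round(st["tool_pos"],1),st["tcp_rot"],st["clock"])
im,d,P=cloud("wrist"); save("w1",im); np.savez("w1.npz",im=im,P=P)
print(imaging.recognise("wrist","mould_dark"))
X,Y,Z=P[...,0],P[...,1],P[...,2]
m=((abs(X-515)<110)&(abs(Y+315)<80)&(Z>20)&(Z<36)).astype(np.uint8)
m=cv2.morphologyEx(m,cv2.MORPH_OPEN,np.ones((3,3)))
n,l,s,_=cv2.connectedComponentsWithStats(m)
for k in range(1,n):
    if s[k,4]>500:
        q=P[l==k]; r=cv2.minAreaRect(q[:,:2].astype(np.float32)); print(s[k],r,np.median(q,0)); c,v=np.linalg.eigh(np.cov(q[:,:2].T)); print(np.arctan(v[1,1]/v[0,1]), q.mean(0))
E
```

```text
[ 141.6 -557.3  231.3] [3.11726742e+00 3.89710228e-01 1.81827801e-05] 0.7
[{'position': [225.0, -227.4, 4.4], 'score': 0.61}]
```

View pics/w1.png

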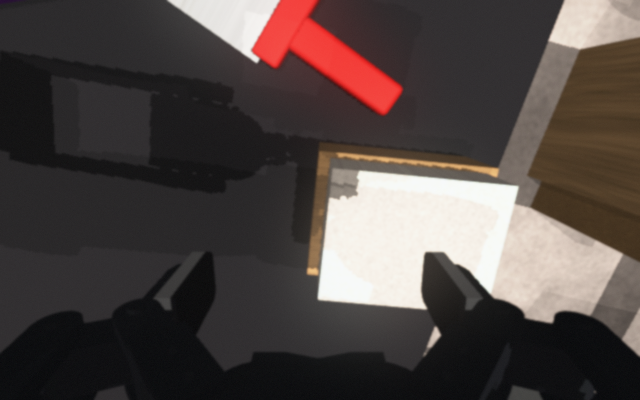

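The move was refused, probably because each row needs every field. The picture still shows the start area, with a box at (415,235). I'll resend it with full rows.

arm_command(
  commands=[
    {"dx": 55,"dy": -20,"dz": -10,"rx": 0,"ry": 0,"rz": 0.03,"claw": 0},
    {"dx": 110,"dy": -40,"dz": -18,"rx": 0,"ry": 0,"rz": 0.06,"claw": 0},
    {"dx": 165,"dy": -60,"dz": -18,"rx": 0,"ry": 0,"rz": 0.09,"claw": 0},
    {"dx": 220,"dy": -82,"dz": -18,"rx": 0,"ry": 0,"rz": 0.12,"claw": 0},
    {"dx": 275,"dy": -104,"dz": -18,"rx": 0,"ry": 0,"rz": 0.15,"claw": 0},
    {"dx": 330,"dy": -124,"dz": -18,"rx": 0,"ry": 0,"rz": 0.169,"claw": 0},
    {"dx": 385,"dy": -142,"dz": -18,"rx": 0,"ry": 0,"rz": 0.169,"claw": 0},
    {"dx": 425,"dy": -142,"dz": -18,"rx": 0,"ry": 0,"rz": 0.169,"claw": 0},
    {"dx": 425,"dy": -142,"dz": -18,"rx": 0,"ry": 0,"rz": 0.169,"claw": 0},
    {"dx": 425,"dy": -142,"dz": -18,"rx": 0,"ry": 0,"rz": 0.169,"claw": 0},
  ],
)

```text
clock: 2.05
tool_pos: [518.0, -315.1, 248.9]
tcp_rot: [-3.139, -0.125, 0.002]
ft_force: [0.2, -0.0, -0.1]
width: 85.3
finger_force: 0.0
```

```bash
cat > md.py <<'E'
from h import *
def meas(P,cx,cy,rx,ry,z0,z1):
    X,Y,Z=P[...,0],P[...,1],P[...,2]
    m=((abs(X-cx)<rx)&(abs(Y-cy)<ry)&(Z>z0)&(Z<z1)).astype(np.uint8)
    m=cv2.morphologyEx(m,cv2.MORPH_OPEN,np.ones((3,3)))
    n,l,s,_=cv2.connectedComponentsWithStats(m)
    for k in range(1,n):
        if s[k,4]>400:
            q=P[l==k]; r=cv2.minAreaRect(q[:,:2].astype(np.float32)); c,v=np.linalg.eigh(np.cov(q[:,:2].T))
            print(s[k],"rect",np.round(r[0],1),np.round(r[1],1),round(r[2],1),"z",np.round(np.median(q[:,2]),1),"ang",round(float(np.arctan(v[1,1]/v[0,1])),3),"mean",np.round(q.mean(0),1))
E
python3 - <<'E'
from md import *
im,d,P=cloud("wrist"); save("w2",im)
print(imaging.recognise("wrist","mould_dark"))
meas(P,515,-315,120,90,20,36)
go(515,-315,100,.08)
E
```

```text
[{'position': [516.4, -315.6, 27.3], 'score': 0.76}, {'position': [284.0, -256.9, 23.2], 'score': 0.73}, {'position': [402.0, 4.1, 25.8], 'score': 0.6}, {'position': [454.5, -153.3, 27.6], 'score': 0.56}]
[ 295  102   53  140 6459] rect [ 509.9 -317.3] [150.4  50.1] 2.3 z 26.9 ang 0.042 mean [ 514.  -317.1   26.7]
shift [ -2.3  -0.8 149.2] turn [-0.     0.001 -0.002]
```

View pics/w2.png

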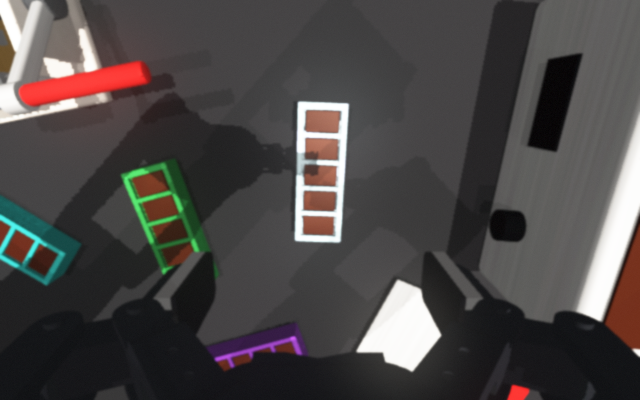

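The mould reads 150.4 x 50.1 mm at pixels (322,172), centred at (509.9, -317.3) with yaw 0.041. That matches the given size, so I'll grasp it.

```bash
python3 - <<'E'
from h import *
go(510,-317.3,4,.041)
E
```

```text
shift [ -7.4   1.1 245.2] turn [-0.     0.001  0.037]
```

arm_command(
  commands=[
    {"dx": -4,"dy": 1,"dz": 60,"rx": 0,"ry": 0,"rz": 0.037,"claw": 0},
    {"dx": -7.4,"dy": 1.1,"dz": 120,"rx": 0,"ry": 0,"rz": 0.037,"claw": 0},
    {"dx": -7.4,"dy": 1.1,"dz": 175,"rx": 0,"ry": 0,"rz": 0.037,"claw": 0},
    {"dx": -7.4,"dy": 1.1,"dz": 215,"rx": 0,"ry": 0,"rz": 0.037,"claw": 0},
    {"dx": -7.4,"dy": 1.1,"dz": 235,"rx": 0,"ry": 0,"rz": 0.037,"claw": 0},
    {"dx": -7.4,"dy": 1.1,"dz": 245,"rx": 0,"ry": 0,"rz": 0.037,"claw": 0},
    {"dx": -7.4,"dy": 1.1,"dz": 245,"rx": 0,"ry": 0,"rz": 0.037,"claw": 0},
    {"dx": -7.4,"dy": 1.1,"dz": 245,"rx": 0,"ry": 0,"rz": 0.037,"claw": 0},
  ],
)

```text
clock: 3.15
tool_pos: [512.6, -317.9, 6.2]
tcp_rot: [3.138, 0.067, 0.004]
ft_force: [0.4, 0.1, -0.0]
width: 85.2
finger_force: 0.0
```

arm_command(
  commands=[
    {"dx": 0,"dy": 0,"dz": 0,"rx": 0,"ry": 0,"rz": 0,"claw": 0.5},
    {"dx": 0,"dy": 0,"dz": 0,"rx": 0,"ry": 0,"rz": 0,"claw": 0.7},
    {"dx": 0,"dy": 0,"dz": 0,"rx": 0,"ry": 0,"rz": 0,"claw": 1},
    {"dx": 0,"dy": 0,"dz": 0,"rx": 0,"ry": 0,"rz": 0,"claw": 1},
    {"dx": 0,"dy": 0,"dz": 0,"rx": 0,"ry": 0,"rz": 0,"claw": 1},
    {"dx": 0,"dy": 0,"dz": 0,"rx": 0,"ry": 0,"rz": 0,"claw": 1},
  ],
  force=50,
)

```text
clock: 3.9
tool_pos: [512.1, -317.4, 5.5]
tcp_rot: [3.139, 0.067, 0.003]
ft_force: [-0.4, 0.2, 6.4]
width: 48.9
finger_force: 55.3
```

```bash
python3 - <<'E'
from h import *
go(590,-40,270,.3)
E
```

```text
shift [  90.2 -273.4 -264.8] turn [ 0.002 -0.001 -0.257]
```

arm_command(
  commands=[
    {"dx": 0,"dy": 0,"dz": -30,"rx": 0,"ry": 0,"rz": 0,"claw": 1},
    {"dx": 0,"dy": 0,"dz": -90,"rx": 0,"ry": 0,"rz": 0,"claw": 1},
    {"dx": 10,"dy": -20,"dz": -145,"rx": 0,"ry": 0,"rz": -0.03,"claw": 1},
    {"dx": 25,"dy": -60,"dz": -190,"rx": 0,"ry": 0,"rz": -0.07,"claw": 1},
    {"dx": 40,"dy": -105,"dz": -225,"rx": 0,"ry": 0,"rz": -0.11,"claw": 1},
    {"dx": 55,"dy": -155,"dz": -250,"rx": 0,"ry": 0,"rz": -0.16,"claw": 1},
    {"dx": 70,"dy": -205,"dz": -265,"rx": 0,"ry": 0,"rz": -0.21,"claw": 1},
    {"dx": 85,"dy": -250,"dz": -265,"rx": 0,"ry": 0,"rz": -0.257,"claw": 1},
    {"dx": 90,"dy": -273,"dz": -265,"rx": 0,"ry": 0,"rz": -0.257,"claw": 1},
    {"dx": 90,"dy": -273,"dz": -265,"rx": 0,"ry": 0,"rz": -0.257,"claw": 1},
    {"dx": 90,"dy": -273,"dz": -265,"rx": 0,"ry": 0,"rz": -0.257,"claw": 1},
  ],
)

```text
clock: 5.28
tool_pos: [588.8, -40.5, 268.1]
tcp_rot: [-3.106, -0.469, 0.003]
ft_force: [0.5, -0.5, -2.5]
width: 49.0
finger_force: 54.3
```

```bash
cat > pl.py <<'E'
from md import *
def rr(q):
    r=cv2.minAreaRect(q[:,:2].astype(np.float32)); return np.round(r[0],1),np.round(r[1],1),np.round(np.deg2rad(r[2]),3)
im,d,P=cloud("wrist"); save("w3",im); np.savez("w3.npz",im=im,P=P)
st=ctrl.observe(); print(st["tool_pos"],st["tcp_rot"])
r,g,b=[im[...,k].astype(int) for k in range(3)]; Z=P[...,2]
m=((b>r+60)&(b>g+40)&(Z>100)&(Z<120)).astype(np.uint8)
n,l,s,_=cv2.connectedComponentsWithStats(m)
for k in range(1,n):
    if s[k,4]>60:
        q=P[l==k]; print("blue",s[k],rr(q),np.round(np.median(q,0),1))
q=P[m>0]; print("all",rr(q))
mr=(r>g+80)&(r>b+80)&(Z>110)&(Z<150); q=P[mr]; print("red",len(q),rr(q),np.round(q.mean(0),1),np.round(q.max(0),1)) if mr.any() else 0
E
python3 pl.py
```

```text
[588.87582415 -40.95966842 268.37428902] [-3.10652583e+00 -4.67583072e-01  2.80946225e-03]
blue [ 235    4   14  209 1606] (array([623.3,  37.5]), array([169.1,   9.7]), np.float64(0.261)) [654.4  44.5 112.1]
blue [325   8  13  77 766] (array([696.7, -18.1]), array([56.4,  8.4]), np.float64(0.269)) [698.2 -17.6 112.2]
all (array([632.7,   2.6]), array([169.1,  81.7]), np.float64(0.265))
red 1669 (array([ 585.2, -145.3]), array([15.9, 83.7]), np.float64(0.276)) [ 586.9 -144.8  137.2] [ 603.1 -103.4  140.4]
```

View pics/w3.png

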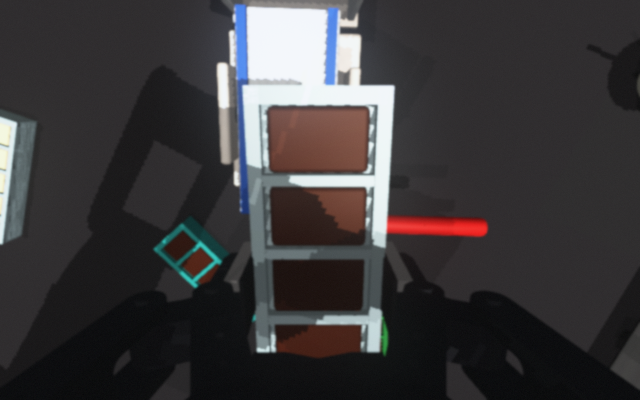

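The platen's guides show at (243,110) and (332,50). I get centre (632.8, 2.2), yaw 0.265 and a handle middle of (585.8, -145.3), which matches the red bar I measured at (585.2, -145.3).

```bash
python3 - <<'E'
from md import *
z=np.load("w3.npz"); P=z["P"]; st=ctrl.observe()
A=R.from_rotvec(st["tcp_rot"]); q=A.inv().apply((P-st["tool_pos"]).reshape(-1,3)).reshape(P.shape)
m=(q[...,2]>-35)&(q[...,2]<-10)&(q[...,0]>0)&(abs(q[...,1])<30)
s=q[m]; print(len(s),np.nanpercentile(s,[1,50,99],axis=0), np.nanmax(s,0))
go(635.6,2.8,150,.265)
E
```

```text
28771 [[  0.89594275 -25.95122989 -31.47606966]
 [ 39.77493875  -0.67510035 -21.26441667]
 [ 72.75117858  26.22104332 -16.67839054]] [ 73.18590837  29.99877727 -10.02284581]
shift [ 57.7 -28.  118.3] turn [-0.     0.002  0.034]
```

arm_command(
  commands=[
    {"dx": 30,"dy": -15,"dz": 30,"rx": 0,"ry": 0,"rz": 0.034,"claw": 1},
    {"dx": 57.7,"dy": -28,"dz": 60,"rx": 0,"ry": 0.001,"rz": 0.034,"claw": 1},
    {"dx": 57.7,"dy": -28,"dz": 100,"rx": 0,"ry": 0.001,"rz": 0.034,"claw": 1},
    {"dx": 57.7,"dy": -28,"dz": 126,"rx": 0,"ry": 0.001,"rz": 0.034,"claw": 1},
    {"dx": 57.7,"dy": -28,"dz": 132,"rx": 0,"ry": 0.001,"rz": 0.034,"claw": 1},
    {"dx": 57.7,"dy": -28,"dz": 132,"rx": 0,"ry": 0.001,"rz": 0.034,"claw": 1},
    {"dx": 57.7,"dy": -28,"dz": 132,"rx": 0,"ry": 0.001,"rz": 0.034,"claw": 1},
  ],
)

```text
clock: 6.2
tool_pos: [637.7, 3.0, 139.4]
tcp_rot: [3.113, 0.415, 0.007]
ft_force: [1.0, -0.3, -2.5]
width: 48.7
finger_force: 54.2
```

```bash
python3 - <<'E'
from md import *
for i in range(4):
    im,d=imaging.grab_frame("wrist"); go(635.6,2.8,114,.265)
st=ctrl.observe();print(st["tool_pos"],st["ft_force"]);save("w4",im)
E
```

```text
shift [-2.2 -0.2 25.4] turn [ 0.001 -0.004  0.   ]
shift [-2.1 -0.  25.3] turn [ 0.001 -0.004  0.001]
shift [-1.9  0.1 25. ] turn [ 0.001 -0.004  0.001]
shift [-1.7  0.3 24.6] turn [ 0.001 -0.003  0.001]
[637.06877112   3.54732919 138.62886833] [ 0.18994596  0.06613923 -2.83215292]
```

View pics/w4.png

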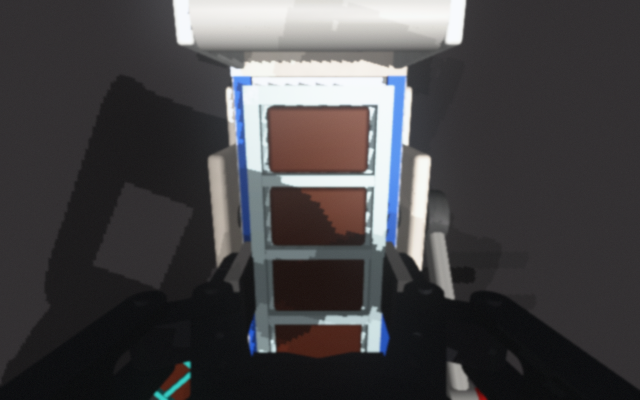

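The held mould, at (318,220), sits centred and parallel between the blue guides at (243,160) and (397,160). I'll lower it now.

arm_command(
  commands=[
    {"dx": -1.5,"dy": 0,"dz": 10,"rx": 0,"ry": -0.003,"rz": 0,"claw": 1},
    {"dx": -1.5,"dy": 0,"dz": 17,"rx": 0,"ry": -0.003,"rz": 0,"claw": 1},
    {"dx": -1.5,"dy": 0,"dz": 21,"rx": 0,"ry": -0.003,"rz": 0,"claw": 1},
    {"dx": -1.5,"dy": 0,"dz": 23,"rx": 0,"ry": -0.003,"rz": 0,"claw": 1},
    {"dx": -1.5,"dy": 0,"dz": 23,"rx": 0,"ry": -0.003,"rz": 0,"claw": 1},
    {"dx": -1.5,"dy": 0,"dz": 23,"rx": 0,"ry": -0.003,"rz": 0,"claw": 1},
  ],
)

```text
clock: 7.15
tool_pos: [635.2, 3.3, 114.6]
tcp_rot: [3.114, 0.416, -0.002]
ft_force: [-0.4, 0.3, -2.7]
width: 48.9
finger_force: 54.2
```

arm_command(
  commands=[
    {"dx": 0,"dy": 0,"dz": 1,"rx": 0,"ry": 0,"rz": 0,"claw": 1},
    {"dx": 0,"dy": 0,"dz": 2,"rx": 0,"ry": 0,"rz": 0,"claw": 1},
    {"dx": 0,"dy": 0,"dz": 2,"rx": 0,"ry": 0,"rz": 0,"claw": 1},
    {"dx": 0,"dy": 0,"dz": 2,"rx": 0,"ry": 0,"rz": 0,"claw": 1},
  ],
)

```text
clock: 7.65
tool_pos: [635.0, 3.3, 112.5]
tcp_rot: [3.114, 0.416, -0.003]
ft_force: [-1.1, -0.4, -2.1]
width: 49.0
finger_force: 54.4
```

arm_command(
  commands=[
    {"dx": 0,"dy": 0,"dz": 0.7,"rx": 0,"ry": 0,"rz": 0,"claw": 1},
    {"dx": 0,"dy": 0,"dz": 1.4,"rx": 0,"ry": 0,"rz": 0,"claw": 1},
    {"dx": 0,"dy": 0,"dz": 1.4,"rx": 0,"ry": 0,"rz": 0,"claw": 1},
    {"dx": 0,"dy": 0,"dz": 1.4,"rx": 0,"ry": 0,"rz": 0,"claw": 1},
  ],
)

```text
clock: 8.15
tool_pos: [635.0, 3.2, 112.4]
tcp_rot: [3.113, 0.416, -0.002]
ft_force: [-4.4, -0.4, 5.0]
width: 48.9
finger_force: 55.4
```

It has touched down (+5 N). I'll release it and rise.

arm_command(
  commands=[
    {"dx": 0,"dy": 0,"dz": 0,"rx": 0,"ry": 0,"rz": 0,"claw": 0.25},
    {"dx": 0,"dy": 0,"dz": 0,"rx": 0,"ry": 0,"rz": 0,"claw": 0.15},
    {"dx": 0,"dy": 0,"dz": 0,"rx": 0,"ry": 0,"rz": 0,"claw": 0.15},
    {"dx": 0,"dy": 0,"dz": 0,"rx": 0,"ry": 0,"rz": 0,"claw": 0.15},
    {"dx": 0,"dy": 0,"dz": -15,"rx": 0,"ry": 0,"rz": 0,"claw": 0.15},
    {"dx": 0,"dy": 0,"dz": -50,"rx": 0,"ry": 0,"rz": 0,"claw": 0.15},
    {"dx": 0,"dy": 0,"dz": -100,"rx": 0,"ry": 0,"rz": 0,"claw": 0.15},
    {"dx": 0,"dy": 0,"dz": -140,"rx": 0,"ry": 0,"rz": 0,"claw": 0.15},
    {"dx": 0,"dy": 0,"dz": -140,"rx": 0,"ry": 0,"rz": 0,"claw": 0.15},
  ],
)

```text
clock: 9.28
tool_pos: [638.4, 3.0, 257.8]
tcp_rot: [3.11, 0.416, 0.015]
ft_force: [0.4, 0.9, -0.3]
width: 72.8
finger_force: 0.0
```

```bash
python3 - <<'E'
from md import *
im,d,P=cloud("wrist"); save("w5",im)
X,Y,Z=P[...,0],P[...,1],P[...,2]
st=ctrl.observe(); print(st["tool_pos"],st["tcp_rot"])
meas(P,632,2,110,90,131,142)
r,g,b=[im[...,k].astype(int) for k in range(3)]
mr=(r>g+80)&(r>b+80)&(Z>110)&(Z<150)
if mr.any(): q=P[mr]; print(len(q),cv2.minAreaRect(q[:,:2].astype(np.float32)),q.mean(0))
E
```

```text
[636.72116072   3.1859547  254.54129209] [3.11199677 0.41602209 0.00661991]
[  282   101    68   183 10613] rect [632.7   3.1] [150.1  50.1] 15.2 z 134.0 ang 0.266 mean [637.9   4.5 134.1]
691 ((592.2266845703125, -163.61807250976562), (13.817070960998535, 45.282989501953125), 13.147162437438965) [ 594.75035814 -166.29121235  136.48628068]
```

View pics/w5.png

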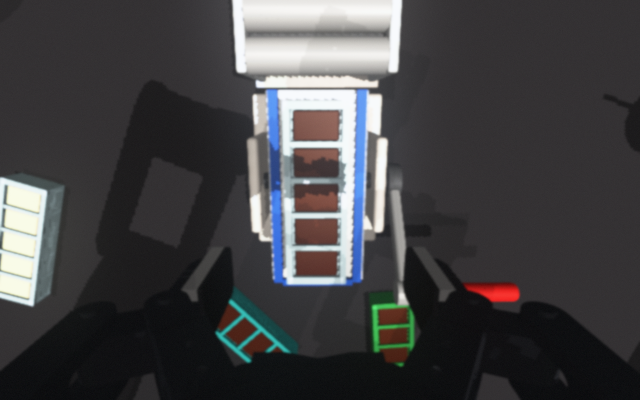

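The mould is seated at (632.7, 3.1), yaw 0.265, top at 134 mm (pixels (318,190)). Next I'll go above the handle, turned by -90°.

```bash
python3 - <<'E'
from h import *
go(585.8,-145.3,200,.265+np.pi/2); print(ctrl.observe()["joint_positions"])
E
```

```text
shift [-88.4 129.8  54.5] turn [ 5.00e-03 -1.00e-03 -1.57e+00]
[-1.30421467e-01  3.17433673e-01  1.35525658e+00 -7.45411292e-04
  1.46433516e+00  1.17466158e+00]
```

arm_command(
  commands=[
    {"dx": -20,"dy": 30,"dz": 0,"rx": 0,"ry": 0,"rz": -0.17,"claw": 0.15},
    {"dx": -45,"dy": 65,"dz": 0,"rx": 0,"ry": 0,"rz": -0.34,"claw": 0.15},
    {"dx": -70,"dy": 100,"dz": 0,"rx": 0,"ry": 0,"rz": -0.51,"claw": 0.15},
    {"dx": -88,"dy": 130,"dz": 0,"rx": 0,"ry": 0,"rz": -0.68,"claw": 0.15},
    {"dx": -88,"dy": 130,"dz": 0,"rx": 0,"ry": 0,"rz": -0.85,"claw": 0.15},
    {"dx": -88,"dy": 130,"dz": 0,"rx": 0,"ry": 0,"rz": -1.02,"claw": 0.15},
    {"dx": -88,"dy": 130,"dz": 10,"rx": 0,"ry": 0,"rz": -1.19,"claw": 0.15},
    {"dx": -88,"dy": 130,"dz": 25,"rx": 0,"ry": 0,"rz": -1.36,"claw": 0.15},
    {"dx": -88,"dy": 130,"dz": 40,"rx": 0,"ry": 0,"rz": -1.5,"claw": 0.15},
    {"dx": -88,"dy": 130,"dz": 54,"rx": 0,"ry": 0,"rz": -1.57,"claw": 0.15},
    {"dx": -88,"dy": 130,"dz": 54,"rx": 0,"ry": 0,"rz": -1.57,"claw": 0.15},
    {"dx": -88,"dy": 130,"dz": 54,"rx": 0,"ry": 0,"rz": -1.57,"claw": 0.15},
  ],
)

```text
clock: 10.82
tool_pos: [584.1, -145.1, 196.8]
tcp_rot: [-1.908, -2.493, 0.003]
ft_force: [0.3, -0.4, -0.5]
width: 72.9
finger_force: 0.0
```

```bash
python3 - <<'E'
from h import *
imaging.grab_frame("wrist");imaging.grab_frame("wrist")
im,d,P=cloud("wrist")
r,g,b=[im[...,k].astype(int) for k in range(3)]; Z=P[...,2]
mr=(r>g+80)&(r>b+80)&(Z>110)&(Z<150)
if mr.any(): q=P[mr]; print(len(q),cv2.minAreaRect(q[:,:2].astype(np.float32)),q.mean(0))
go(585.8,-145.3,112,.265+np.pi/2); print(ctrl.observe()["tool_pos"])
save("w6",im)
E
```

```text
3332 ((584.67333984375, -143.08641052246094), (15.552205085754395, 88.34359741210938), 14.57511043548584) [ 583.76700342 -140.66503745  137.19712668]
shift [-0.2  1.2 85.7] turn [-0.001  0.001 -0.   ]
[ 584.66777805 -145.36516508  197.74376847]
```

View pics/w6.png

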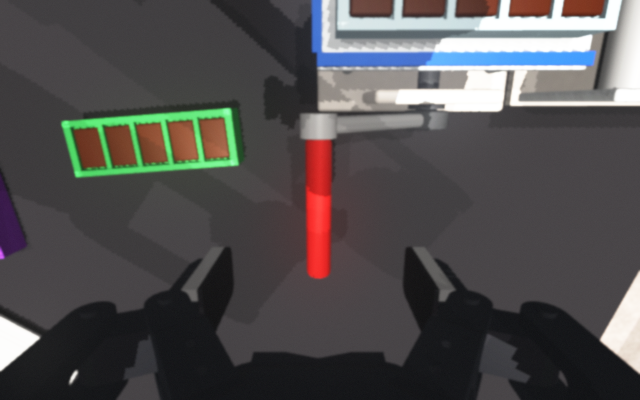

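The red bar, at (318,205), is centred between the fingers. I'll go down and grip it.

arm_command(
  commands=[
    {"dx": 0,"dy": 0.5,"dz": 40,"rx": 0,"ry": 0,"rz": 0,"claw": 0.15},
    {"dx": 0,"dy": 0.5,"dz": 70,"rx": 0,"ry": 0,"rz": 0,"claw": 0.15},
    {"dx": 0,"dy": 0.5,"dz": 85,"rx": 0,"ry": 0,"rz": 0,"claw": 0.3},
    {"dx": 0,"dy": 0.5,"dz": 85,"rx": 0,"ry": 0,"rz": 0,"claw": 0.5},
    {"dx": 0,"dy": 0.5,"dz": 85,"rx": 0,"ry": 0,"rz": 0,"claw": 0.65},
    {"dx": 0,"dy": 0.5,"dz": 85,"rx": 0,"ry": 0,"rz": 0,"claw": 1},
    {"dx": 0,"dy": 0.5,"dz": 85,"rx": 0,"ry": 0,"rz": 0,"claw": 1},
    {"dx": 0,"dy": 0.5,"dz": 85,"rx": 0,"ry": 0,"rz": 0,"claw": 1},
    {"dx": 0,"dy": 0.5,"dz": 85,"rx": 0,"ry": 0,"rz": 0,"claw": 1},
  ],
  force=45,
)

```text
clock: 12.1
tool_pos: [585.0, -145.9, 113.9]
tcp_rot: [1.908, 2.495, -0.004]
ft_force: [-3.4, -0.3, 6.0]
width: 14.7
finger_force: 43.8
```

```bash
python3 - <<'E'
from h import *
st=ctrl.observe(); print(st)
go(585.8,-145.3,112,.265+np.pi/2)
for p in np.arange(0.1,1.21,.1):
    a=.7+p; print(round(p,1),"dy",round(-110*np.cos(a)+84.1,1),"dz",round(-(110*np.sin(a)-70.9),1))
E
```

```text
{'clock': 12.1, 'joint_positions': array([-0.38665465,  0.38117984,  1.57524843, -0.00256994,  1.18515301,
       -0.6508981 ]), 'joint_vel': array([ 0.00071936, -0.00133661, -0.000274  , -0.00137422,  0.00079972,
       -0.00055991]), 'effort': array([  1.05888795, -39.67460275, -25.52336276,   0.69432199,
        -0.99116061,   0.05703867]), 'tool_pos': array([ 584.95013353, -145.90379658,  113.9325962 ]), 'tcp_rot': array([ 1.9078382 ,  2.49514214, -0.00360277]), 'ft_force': array([-3.4407655 , -0.25130677,  5.96077164]), 'ft_torque': array([-0.15286007,  0.69419857,  0.09639491]), 'finger_force': 43.830556869506836, 'width': 14.668692335576285}
shift [0.4 1.  1.9] turn [-0.001  0.002  0.   ]
0.1 dy 7.5 dz -8.0
0.2 dy 15.7 dz -15.3
0.3 dy 24.7 dz -21.7
0.4 dy 34.2 dz -27.1
0.5 dy 44.2 dz -31.6
0.6 dy 54.7 dz -35.1
0.7 dy 65.4 dz -37.5
0.8 dy 76.3 dz -38.8
0.9 dy 87.3 dz -39.1
1.0 dy 98.3 dz -38.2
1.1 dy 109.1 dz -36.2
1.2 dy 119.7 dz -33.2
```

Gripped. I'll swing along the arc.

arm_command(
  commands=[
    {"dx": 0,"dy": 7.5,"dz": -8,"rx": 0,"ry": 0,"rz": 0,"claw": 1},
    {"dx": 0,"dy": 15.7,"dz": -15.3,"rx": 0,"ry": 0,"rz": 0,"claw": 1},
    {"dx": 0,"dy": 24.7,"dz": -21.7,"rx": 0,"ry": 0,"rz": 0,"claw": 1},
    {"dx": 0,"dy": 34.2,"dz": -27.1,"rx": 0,"ry": 0,"rz": 0,"claw": 1},
    {"dx": 0,"dy": 44.2,"dz": -31.6,"rx": 0,"ry": 0,"rz": 0,"claw": 1},
    {"dx": 0,"dy": 54.7,"dz": -35.1,"rx": 0,"ry": 0,"rz": 0,"claw": 1},
    {"dx": 0,"dy": 54.7,"dz": -35.1,"rx": 0,"ry": 0,"rz": 0,"claw": 1},
  ],
)

```text
clock: 12.98
tool_pos: [634.7, -132.5, 151.4]
tcp_rot: [-1.906, -2.492, 0.013]
ft_force: [-16.8, -2.1, 20.2]
width: 14.5
finger_force: 45.8
```

arm_command(
  commands=[
    {"dx": 0,"dy": 0,"dz": -1.5,"rx": 0,"ry": 0,"rz": 0,"claw": 1},
    {"dx": 0,"dy": 0,"dz": -1.5,"rx": 0,"ry": 0,"rz": 0,"claw": 1},
  ],
)

```text
clock: 13.22
tool_pos: [634.2, -132.6, 151.3]
tcp_rot: [-1.906, -2.491, 0.013]
ft_force: [-12.9, -2.0, 14.4]
width: 14.8
finger_force: 45.2
```

```bash
python3 - <<'E'
from h import *
st=ctrl.observe(); print(np.round(st["ft_force"],1),np.round(st["ft_torque"],2),st["tool_pos"])
im,d,P=cloud("side"); save("s2",im)
r,g,b=[im[...,k].astype(int) for k in range(3)]; X,Y,Z=np.moveaxis(P,-1,0)
m=(b>r+50)&(b>g+30)&(abs(X-632)<110)&(abs(Y)<90)&(Z>95)&(Z<140); print("guides z",np.median(Z[m]))
a=.265; c=np.array([632.8,2.2]); 
go(*(c+[-110*np.cos(1.3)*np.cos(a)+130*np.sin(a),-110*np.cos(1.3)*np.sin(a)-130*np.cos(a)]),60+110*np.sin(1.3)-18.5,a+np.pi/2)
E
```

```text
[-12.9  -2.   14.4] [-0.56  2.62 -0.  ] [ 634.21082577 -132.56481803  151.3079483 ]
guides z 122.63245087141047
shift [0.4 4.5 3.8] turn [-0.01   0.001 -0.   ]
```

View pics/s2.png

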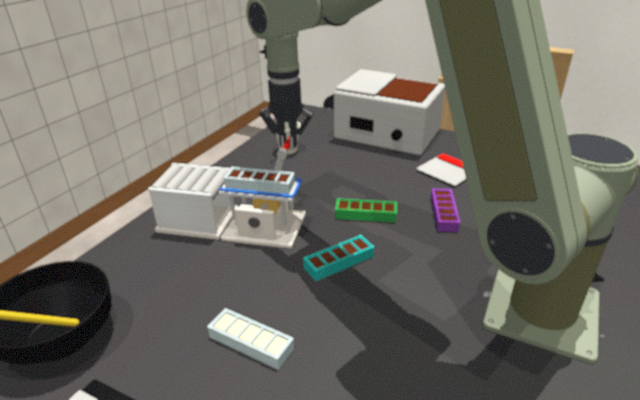

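The side view shows the platen rising with the dark mould on it, at (258,182), guides now at 122.6 mm. I'll continue the swing.

arm_command(
  commands=[
    {"dx": 0,"dy": 10.7,"dz": -2.4,"rx": 0,"ry": 0,"rz": 0,"claw": 1},
    {"dx": 0,"dy": 21.6,"dz": -3.7,"rx": 0,"ry": 0,"rz": 0,"claw": 1},
    {"dx": 0,"dy": 32.6,"dz": -4,"rx": 0,"ry": 0,"rz": 0,"claw": 1},
    {"dx": 0,"dy": 43.6,"dz": -3.1,"rx": 0,"ry": 0,"rz": 0,"claw": 1},
    {"dx": 0,"dy": 54.4,"dz": -1.1,"rx": 0,"ry": 0,"rz": 0,"claw": 1},
    {"dx": 0,"dy": 60,"dz": 0.5,"rx": 0,"ry": 0,"rz": 0,"claw": 1},
    {"dx": 0,"dy": 65,"dz": 1.9,"rx": 0,"ry": 0,"rz": 0,"claw": 1},
    {"dx": 0,"dy": 65,"dz": 1.9,"rx": 0,"ry": 0,"rz": 0,"claw": 1},
    {"dx": 0,"dy": 65,"dz": 1.9,"rx": 0,"ry": 0,"rz": 0,"claw": 1},
  ],
)

```text
clock: 14.4
tool_pos: [699.2, -114.8, 148.5]
tcp_rot: [-1.908, -2.494, 0.007]
ft_force: [-5.5, -0.9, 6.0]
width: 14.3
finger_force: 48.7
```

```bash
cat > fin.py <<'E'
from h import *
st=ctrl.observe(); print(np.round(st["ft_force"],1),np.round(st["ft_torque"],2),st["tool_pos"],st["clock"])
im,d,P=cloud("side"); save("s3",im)
r,g,b=[im[...,k].astype(int) for k in range(3)]; X,Y,Z=np.moveaxis(P,-1,0)
m=(b>r+50)&(b>g+30)&(abs(X-632)<110)&(abs(Y)<90)&(Z>95)&(Z<140); print("guides z",np.median(Z[m]))
im,d,P=cloud("wrist"); save("w7",im)
r,g,b=[im[...,k].astype(int) for k in range(3)]; X,Y,Z=np.moveaxis(P,-1,0)
mr=(r>g+80)&(r>b+80)&(Z>120)&(Z<185)&(abs(X-700)<120)
a=.265; c=np.array([632.8,2.2]); q=P[mr]
loc=np.c_[(q[:,:2]-c)@np.array([[np.cos(a),-np.sin(a)],[np.sin(a),np.cos(a)]]),q[:,2]]
s=loc[(loc[:,1]>-125)&(loc[:,1]<-85)]
if len(s): print("bar local x min/med/max",np.percentile(s,[2,50,98],axis=0))
p=1.9
go(*(c+[-110*np.cos(p)*np.cos(a)+130*np.sin(a),-110*np.cos(p)*np.sin(a)-130*np.cos(a)]),60+110*np.sin(p)-17,a+np.pi/2)
E
python3 fin.py
```

```text
[-5.5 -0.9  6. ] [-0.38  1.38  0.03] [ 699.24743343 -114.81280491  148.52593158] 14.4
guides z 127.69849505412577
bar local x min/med/max [[  26.97475498 -123.84922865  167.58771052]
 [  33.92023809 -103.31380957  171.66415534]
 [  40.80078576  -85.64683892  173.484512  ]]
shift [0.3 2.1 1.4] turn [-0.004  0.001 -0.   ]
```

arm_command(
  commands=[
    {"dx": 0,"dy": 2,"dz": 0.7,"rx": 0,"ry": 0,"rz": 0,"claw": 1},
    {"dx": 0,"dy": 2,"dz": 0.7,"rx": 0,"ry": 0,"rz": 0,"claw": 1},
    {"dx": 0,"dy": 2,"dz": 0.7,"rx": 0,"ry": 0,"rz": 0,"claw": 1},
    {"dx": 0,"dy": 2,"dz": 0.7,"rx": 0,"ry": 0,"rz": 0,"claw": 1},
  ],
)

```text
clock: 15.0
tool_pos: [700.7, -114.4, 148.0]
tcp_rot: [-1.907, -2.493, 0.008]
ft_force: [-7.2, -2.0, 8.3]
width: 14.0
finger_force: 48.8
```

```bash
python3 fin.py
```

```text
[-7.2 -2.   8.3] [-0.39  1.68  0.03] [ 700.72059786 -114.39808794  147.99166945] 15.0
guides z 127.62308857418049
bar local x min/med/max [[  28.57092318 -123.96993946  166.85293672]
 [  35.4740117  -103.29436556  171.08730187]
 [  42.40293459  -85.65470162  172.94372863]]
shift [0.3 0.6 0.9] turn [-0.005  0.001 -0.   ]
```

View pics/w7.png

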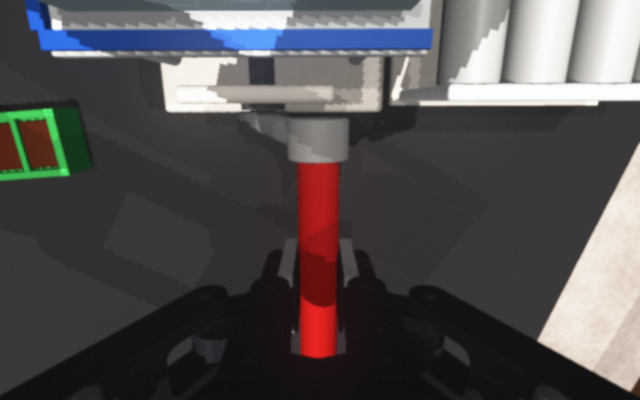

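The handle is held between the fingers at (318,260), with the bar at x 35.5 against 35.6 wanted. The guides are at 127.6 mm, so the platen is at its highest.

```bash
python3 -c "
from rig import order; print(order.sign_off())"
```

```text
the job is handed in; nothing more can be done
None
```

The dark mould is seated in the nest and released, the lever is held by its red handle at the cam's highest point with the platen level with the rollers, the white mould was not touched, and the job was handed in at about 15 s on the robot's clock.

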